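# Torque-check the lens retaining ring

## Task

Check that the brass retaining ring of the clamped lens is tight: take the torque driver from its stand, set its two tabs fully home in the notches of the ring without leaning hard on the lens, then turn clockwise until the pointer is in the green band of the dial and hold it there for two seconds, never reaching the red and never turning the ring. Ease the torque off before you lift the driver out, and put it back upright in its stand. Leave the other things on the bench where they are.

Things in the scene. Friction and masses are not known exactly. Their poses are not given: they have to be found in the camera images.
- driver_grip (a point): centre of the driver's orange grip, a flat upright bar 46 mm long (x), 14 mm thick (y), 42 mm high (z up), on the driver's axis: 29.5 mm above the dial's face, 75.5 mm above the foot's flat face. Pinch it from above across its 14 mm (fingers close along y). x runs along the bar towards the dial's zero mark.
- driver_foot (a point): centre of the flat end face of the driver's steel tube foot; z up along the driver, x along the line through its two tabs. The tabs (5 mm wide, 6 mm long along x, centred 27 mm either side of the axis) stand 4.5 mm below this face. With no torque the grip's x and the foot's x coincide; a half turn gives the same fit.
- gauge (a joint): angle (rad) of the black pointer on the dial, clockwise from its zero mark, seen from above: 5 rad per N m of clockwise torque from grip to foot. Geared: the grip itself winds against the foot by only a twentieth of it (4 N m per rad). Rests at 0, springs back when let go; scale ends at 1.7. Green band 0.70 to 1.05 (0.14 to 0.21 N m), red from 1.25 (0.25 N m) up; ticks every 0.1.
- retainer (a point): on the lens axis, at the height of the top face of the brass retaining ring (45 mm inside, 71 mm outside diameter); z up, x as the lens nest's. Two open notches, opposite each other, 10 mm wide, 7 mm deep, 27 mm off the axis; the line through them lies within 0.38 rad of this x axis: see or feel where. The foot's flat face rests on the ring when the tabs are home (2.5 mm play each side).
- ring (a joint): angle (rad) by which the retaining ring has turned in its thread, clockwise (tightening) positive; 0 at the start and, if the ring holds, it stays there (friction holds it up to about 0.32 N m).
- lens: the lens to check, bolted to the perforated plate, fixed: round dark nest base 116 mm across, aluminium split collar (its split and two ears at -x), in it the black barrel, front glass up, 4 mm below the ring's top. The ring's top is 60 mm above the plate. Origin under the centre, at the plate's surface. The barrel is clamped fast, turned up to 0.38 rad either way.
- driver: the torque driver, loose, 0.34 kg, 97 mm tall plus tabs, standing in its stand: orange grip on top, under it a round white-faced dial 80 mm across, then a knurled steel tube foot 68 mm across and 26 mm tall with two tabs. Origin at driver_foot, z up, x along the tabs.
- stand_seat (a point): centre of the seat of the driver's stand, a fixed black stepped ring (88 mm across, 23 mm tall) on the plate. The seat is a flat annulus of 63 mm inside diameter, 18 mm above the plate; the foot's flat face rests on it at any yaw, tabs hanging in the bore, inside a lip 5 mm high and 75 mm in inside diameter. z up.
- lens_cap: black lens cap, a shallow cup 58 mm across and 11 mm tall, lying on the plate between the lens and the stand; origin at the centre of its underside. Leave alone.
- spare_ring: spare brass ring, 71 mm across, 7 mm thick, no notches, lying loose on the plate's far part; origin under its centre. Not the one to check. Leave alone.
- spare_lens: spare black lens, capped, stepped cone 88 mm across and 60 mm tall, standing loose on the far part of the plate; origin under its centre. Leave alone.
- hex_key: dark L-shaped hex key, 100 x 33 mm, 5.5 mm thick, lying on the far part of the plate; origin under the middle of its long arm. Leave alone.
- sample_tags: stack of five metal sample tags, 50 x 85 x 10 mm, on the table left of the plate; origin under its centre. Leave alone.
- eyewear_case: black eyewear case, 75 x 160 x 36 mm, on the table right of the plate; origin under its centre. Leave alone.
- carton: small white carton with a blue band, 100 x 150 x 70 mm, on the table right of the plate; origin under its centre. Leave alone.

How it is judged:
By the outcome, as a careful person would: the job done as asked, in the order asked, and still so for the second after the job is handed in, with the robot touching nothing.
It also fails if it takes over 72 s, if anything falls off the work surface, if the arm or the gripper's body presses on something with over 40 N, if the wrist force passes 120 N, or if a joint passes its speed limit or range.

## Robot

A 6-joint arm with a two-finger parallel gripper is mounted at the origin on the work surface. World frame = base frame: x ahead of the robot, y to its left, z up, the work surface at z = 0. Lengths are in m, angles in rad, forces in N, time in s.
With the tool pointing down it reaches from about 0.275 to 0.825 m from the base axis. Payload 4.9 kg.
Tool frame: the origin (TCP) lies between the finger pads; the fingertips stand 25 mm ahead of it and the grasp point (between the pads) lies 6 mm ahead of it (r.tcp_to_tips is the z of the fingertips in the tool frame, in m); z points along the fingers, y is the direction in which the jaws open and shut (so a half turn about z gives the same grasp; the last joint's range is limited). The gripper opens to 85 mm and grips with 20 to 120 N. Pads are 22 mm wide; open, the fingers measure 114 mm over their backs; the gripper's body (76 mm by 85 mm) begins 54 mm behind the grasp point. The pads swing forward as they close: fully open they stand 13 mm farther back than shut.
Start: joints at [1.113, 0.326, -0.193, 1.052, 0, 1.437], TCP at [0.175, 0.521, 0.256] pointing down, gripper open.
Joint ranges: [-2.65, 2.65], [-0.97, 1.79], [-1.3, 1.35], [-1.93, 2.1], [-1.47, 1.37], [-3.14, 3.14]. Speed limits (rad/s): [2.57, 2.57, 3.14, 3.14, 3.14, 3.14].

## Interface

Orientations are given as a rotation vector (axis times angle).
In Python, from plant import r gives the robot as it stands.
- The arm moves only by the tool step_arm, never from a script. Its argument "increments" is text: rows parted by semicolons, each of 5 numbers parted by spaces: the finger opening in cm, from 0 to 8.54, then the shift along the tool's x, y, z in cm, then the turn about the tool's z in degrees. A call has 1 to 5 rows; each row is the pose to reach, as a shift and turn from the pose measured when the call began, along the tool's axes at that moment; what a row does not reach only later rows make up. A row lasts 1/8 s, in which the tool goes at most 62.5 mm and 10.7 degrees, less where a joint would pass 70% of its speed; a pose out of reach is approached as far as the arm can. A call with a gripper value outside its range is refused whole. The fingers move at their own pace and stop on an object; "newtons" is the grip in N (left out, the last holds). Time passes only in rows, so rows that repeat a pose let the fingers close. It gives the time, the measured TCP pose, the force and the opening at its end, in the units of the state.
- r.get_obs(): the state, without advancing time (a new reading comes with each control period).
- r.get_image(name): name is "side" or "top"; returns a dict with "image" (400x640x3 uint8, red, green, blue), "mtx" (3x3 intrinsics, pixels), "rvec" (rotation vector, rad) and "tvec" (3), from world to camera coordinates, as OpenCV has them. Camera axes: x right, y down, z forward; pixel columns grow to the right and rows downward; lengths in m; the calibration is good to about 2 mm. A picture is of the moment at which its call begins. There is no depth.
- r.sign_off(): hands the job in, once; it reports no verdict.
The state is a dict: "clock": time; "q": joint angles; "dq": joint speeds; "tau": joint torques, N m; "eef_pos": TCP position; "orientation": TCP orientation; "wrist_force": force on the tool from outside, world axes, zero at the start; "wrist_torque": the same for the moment, N m; "grip_width": finger opening in m.
Only numpy, scipy, OpenCV 4.12 (cv2) and the standard library are available. Lean on these libraries where they do the work, as an engineer would, in place of code of your own. Each camera call takes 0.05 s, during which the arm holds its last target.

## Working session

There is one attempt and no reset: what is moved stays moved. The work goes in short steps, Python scripts to look and compute and a tool call to move; the robot and the scene stay as the last step left them, time stands still between calls to the robot, and variables do not carry over. Pictures are saved under pics/ and viewed, and the job is handed in when it is done.

Besides the shell and the picture viewer there is one more tool, called after ">>>" as name(argument=value, ...), one argument or row to a line, values as JSON. step_arm: Moves the arm, as the interface text tells. Its arguments: {"type":"object","properties":{"increments":{"type":"string"},"newtons":{"type":"number"}},"required":["increments"]}

```bash
ls; mkdir -p pics; python3 - <<'E'
from plant import r
import cv2,numpy as np
np.set_printoptions(precision=4,suppress=True)
o=r.get_obs()
for k,v in o.items(): print(k,v)
print(r.tcp_to_tips)
for n in("side","top"):
    d=r.get_image(n); cv2.imwrite(f"pics/{n}0.png",d["image"][:,:,::-1]); print(n,d["mtx"],d["rvec"],d["tvec"])
    R=cv2.Rodrigues(np.array(d["rvec"]))[0]; print("cam",-R.T@np.array(d["tvec"]).ravel())
E
```

```text
pics
clock 0.0
q [ 1.1128  0.3269 -0.1936  1.052   0.      1.4366]
dq [-0.0004  0.0004  0.0003  0.0022  0.001  -0.0002]
tau [  0.0009 -44.3398  26.2443   0.0154  -0.0001   0.    ]
eef_pos [0.1747 0.5209 0.2555]
orientation [-0.5064 -3.1     0.0025]
wrist_force [0.6189 0.0385 0.5571]
wrist_torque [ 0.0248  0.035  -0.0574]
grip_width 0.08532570390197773
0.025
side [[420.1013   0.     330.41  ]
 [  0.     420.1013 197.8302]
 [  0.       0.       1.    ]] [ 2.1617 -0.3311  0.1675] [-0.5168  0.1764  1.0548]
cam [ 0.2689 -0.8826  0.748 ]
top [[411.3397   0.     317.8306]
 [  0.     411.3397 203.6326]
 [  0.       0.       1.    ]] [ 2.1275 -2.177   0.144 ] [0.0066 0.5613 1.4376]
cam [ 0.365  -0.0039  1.4995]
```

View pics/side0.png

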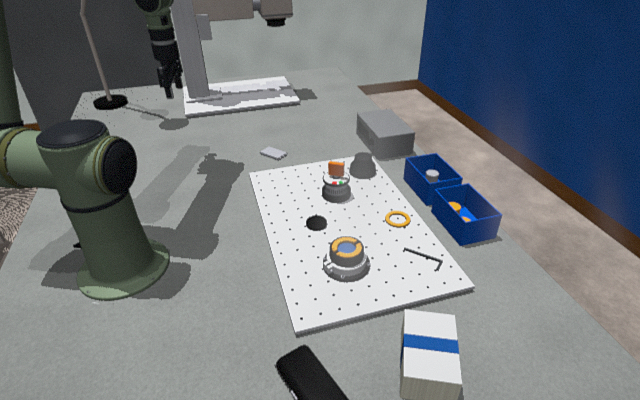

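View pics/top0.png

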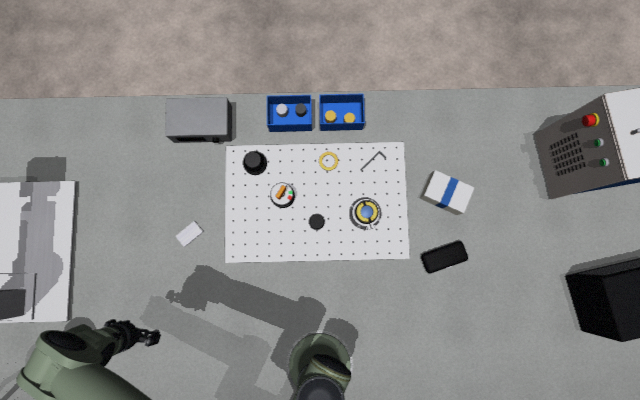

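```bash
python3 - <<'E'
import cv2
t=cv2.imread("pics/top0.png"); s=cv2.imread("pics/side0.png")
a=cv2.resize(t[170:240,250:400],None,fx=5,fy=5,interpolation=cv2.INTER_CUBIC)
cv2.imwrite("pics/top0c.png",a)
a=cv2.resize(s[150:290,290:420],None,fx=4,fy=4,interpolation=cv2.INTER_CUBIC)
cv2.imwrite("pics/side0c.png",a)
E
```

```text
(no output)
```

View pics/top0c.png

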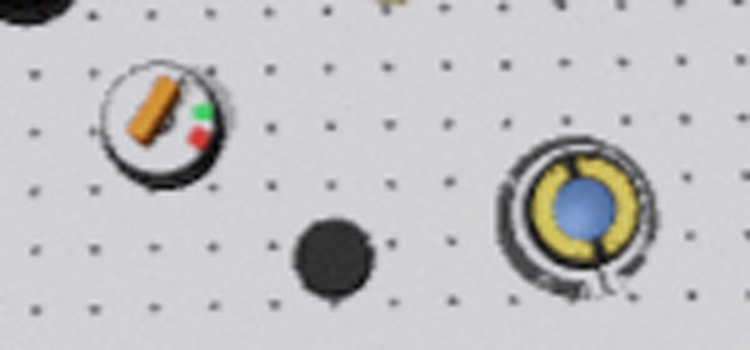

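View pics/side0c.png

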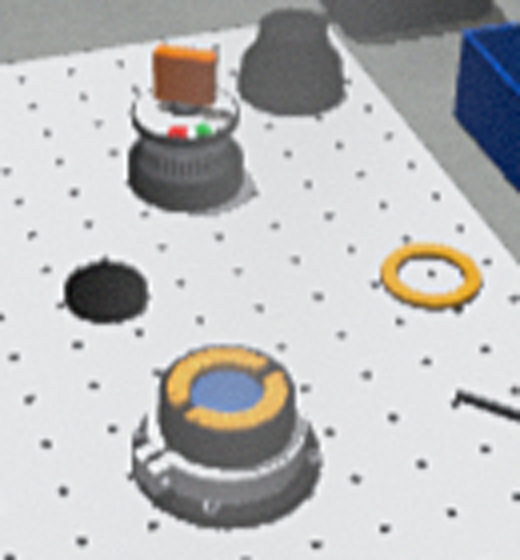

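```bash
cat > h.py <<'E'
import cv2,numpy as np
np.set_printoptions(precision=4,suppress=True)
def cam(d):
    R=cv2.Rodrigues(np.array(d["rvec"],float))[0]; t=np.array(d["tvec"],float).ravel()
    return np.array(d["mtx"]),R,t
def ray(d,uv):
    K,R,t=cam(d); uv=np.atleast_2d(uv).astype(float)
    v=np.c_[uv,np.ones(len(uv))]@np.linalg.inv(K).T@R
    return -R.T@t, v/np.linalg.norm(v,axis=1,keepdims=True)
def onz(d,uv,z):
    c,v=ray(d,uv); return c+v*((z-c[2])/v[:,2])[:,None]
def tri(d1,u1,d2,u2):
    c1,v1=ray(d1,u1);c2,v2=ray(d2,u2);v1=v1[0];v2=v2[0]
    A=np.c_[v1,-v2];s=np.linalg.lstsq(A,c2-c1,rcond=None)[0]
    p=c1+s[0]*v1;q=c2+s[1]*v2
    return (p+q)/2,np.linalg.norm(p-q)
def proj(d,P):
    K,R,t=cam(d); return cv2.projectPoints(np.atleast_2d(P).astype(float),R,t,K,None)[0].reshape(-1,2)
def avg(r,n,k=3):
    ds=[r.get_image(n) for _ in range(k)]; d=ds[0]; d["image"]=np.mean([x["image"] for x in ds],0).astype(np.uint8); return d
def up(d,x0,x1,y0,y1,f,name):
    cv2.imwrite(name,cv2.resize(d["image"][y0:y1,x0:x1,::-1],None,fx=f,fy=f,interpolation=cv2.INTER_CUBIC))
def blobs(d,lo,hi,f=6,win=None):
    "HSV blobs in f-times upsampled window; returns (area px, centroid, contour uv)"
    x0,x1,y0,y1=win; im=cv2.resize(d["image"][y0:y1,x0:x1],None,fx=f,fy=f,interpolation=cv2.INTER_CUBIC)
    m=cv2.inRange(cv2.cvtColor(im,cv2.COLOR_RGB2HSV),np.array(lo),np.array(hi))
    cs,_=cv2.findContours(m,cv2.RETR_EXTERNAL,cv2.CHAIN_APPROX_NONE); out=[]
    for c in cs:
        a=cv2.contourArea(c)
        if a<3*f*f: continue
        M=cv2.moments(c); conv=lambda p:(np.asarray(p,float)+.5)/f-.5+np.array([x0,y0])
        out.append((a/f/f,conv([M["m10"]/M["m00"],M["m01"]/M["m00"]]),conv(c.reshape(-1,2))))
    return sorted(out,key=lambda b:-b[0])
E
python3 - <<'E'
from plant import r
from h import *
import pickle
T=avg(r,"top");S=avg(r,"side");pickle.dump((T,S),open("ts0.pkl","wb"))
for n,d,wr,wg in(("top",T,(345,390,190,235),(265,305,175,215)),("side",S,(320,375,230,285),(315,360,150,195))):
    print(n)
    for w,nm in((wr,"ring"),(wg,"grip")):
        for b in blobs(d,(5,110,90),(32,255,255),win=w): print(nm,b[0],b[1],cv2.fitEllipse(cv2.convexHull(b[2].astype(np.float32))))
E
```

```text
top
ring 89.1388888888889 [372.4456 209.4907] ((369.6418762207031, 210.20167541503906), (14.325509071350098, 19.407470703125), 158.1337432861328)
ring 85.65277777777777 [360.6583 212.9298] ((363.0406799316406, 212.38912963867188), (13.392801284790039, 19.575130462646484), 156.92010498046875)
grip 56.486111111111114 [280.2611 191.5294] ((280.4980773925781, 191.8295135498047), (7.841555595397949, 14.594491958618164), 29.473201751708984)
side
ring 117.41666666666667 [340.5659 241.9672] ((343.7644348144531, 244.65455627441406), (15.709494590759277, 26.326723098754883), 78.94105529785156)
ring 116.3888888888889 [351.4224 251.6108] ((348.4927673339844, 248.9187469482422), (15.66399097442627, 26.675155639648438), 78.59033966064453)
grip 178.69444444444446 [335.3192 168.0162] ((335.6344299316406, 167.70755004882812), (17.587783813476562, 18.12156867980957), 159.98533630371094)
```

```bash
python3 - <<'E'
from h import *
import pickle
from scipy.optimize import least_squares
T,S=pickle.load(open("ts0.pkl","rb"))
def ell(d,w):
    b=blobs(d,(5,110,90),(32,255,255),win=w)[:2]
    h=cv2.convexHull(np.vstack([b[0][2],b[1][2]]).astype(np.float32)); 
    return cv2.fitEllipse(h),h.reshape(-1,2),b
eT,hT,bT=ell(T,(345,390,190,235)); eS,hS,bS=ell(S,(320,375,230,285))
print(eT,eS)
P,g=tri(T,eT[0],S,eS[0]); print("ring centre",P,"gap",g)
z=P[2]
for d,h,b in((T,hT,bT),(S,hS,bS)):
    W=onz(d,h,z)[:,:2]
    s=least_squares(lambda p:np.hypot(*(W-p[:2]).T)-p[2],[P[0],P[1],.035],loss="soft_l1",f_scale=.001); print("circle",s.x,s.cost)
    c=[onz(d,x[1],z)[0,:2] for x in b]; v=c[0]-c[1]; print("halves",c,"mid",(c[0]+c[1])/2,"notch dir deg",np.degrees(np.arctan2(v[1],v[0]))+90)
# spare: blue glass
for n,d,w in(("T",T,(345,390,190,235)),("S",S,(320,375,230,285))):
    for b in blobs(d,(100,60,60),(130,255,255),win=w)[:1]: print("glass",n,b[0],b[1]); 
up(S,310,365,145,215,10,"pics/gS.png"); up(T,260,310,170,220,10,"pics/gT.png"); up(T,340,395,185,240,10,"pics/rT.png")
E
```

```text
((366.55218505859375, 211.23374938964844), (20.725345611572266, 21.41600799560547), 107.45289611816406) ((346.198486328125, 246.77749633789062), (20.140411376953125, 30.30523109436035), 92.0556411743164)
ring centre [ 0.5258 -0.1751  0.0786] gap 0.001132582510499191
circle [ 0.5253 -0.175   0.0368] 2.434575138939139e-06
halves [array([ 0.5308, -0.1957]), array([ 0.5198, -0.1543])] mid [ 0.5253 -0.175 ] notch dir deg 14.975931236069911
circle [ 0.5267 -0.1741  0.036 ] 5.624031193703664e-07
halves [array([ 0.519 , -0.1546]), array([ 0.5325, -0.1948])] mid [ 0.5258 -0.1747] notch dir deg 198.47804098284382
glass T 111.41666666666667 [366.5142 211.3278]
glass S 131.02777777777777 [346.0309 247.413 ]
```

View pics/gS.png

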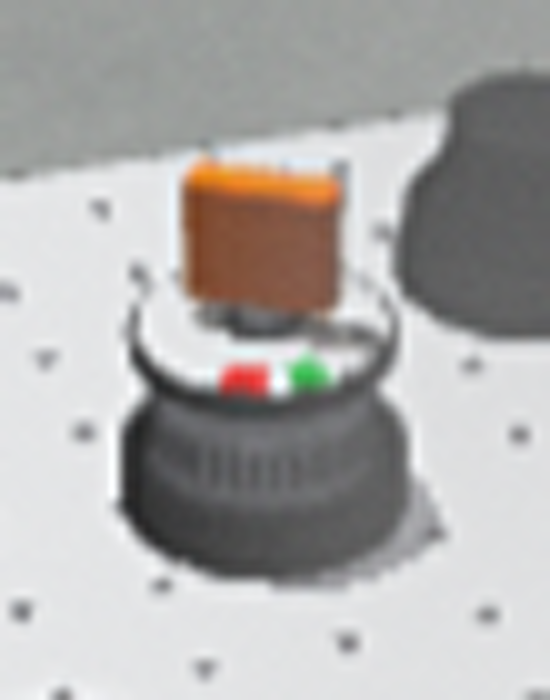

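View pics/gT.png

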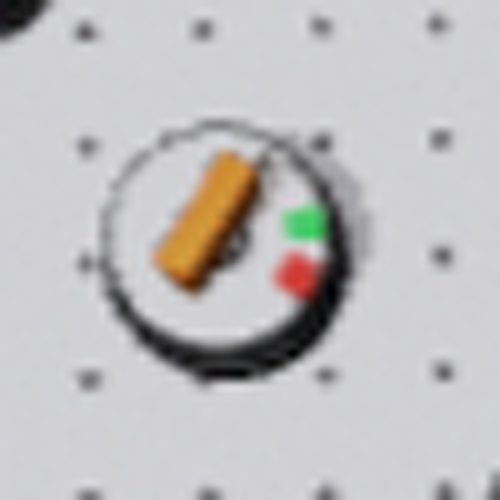

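View pics/rT.png

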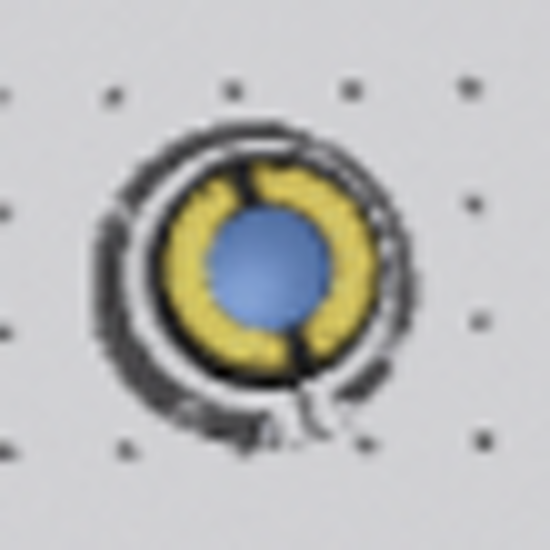

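```bash
python3 - <<'E'
from h import *
import pickle
from scipy.ndimage import map_coordinates
T,S=pickle.load(open("ts0.pkl","rb"))
for lo in((5,110,150),(5,110,170),(5,150,185)):
  bT=blobs(T,lo,(32,255,255),win=(265,305,175,215))[0]
  bS=blobs(S,lo,(32,255,255),win=(315,360,150,195),f=8)[0]
  rT=cv2.minAreaRect(bT[2].astype(np.float32)); rS=cv2.minAreaRect(bS[2].astype(np.float32))
  P,g=tri(T,bT[1],S,bS[1]); P2,g2=tri(T,rT[0],S,rS[0]);print(lo,bT[0],bS[0],bT[1],bS[1],P,g,P2,g2)
  for z in(.13,.134): 
    q=onz(T,cv2.boxPoints(rT),z)[:,:2]
    e=[q[1]-q[0],q[2]-q[1]]; e=sorted(e,key=np.linalg.norm)
    print(z,"T ctr",q.mean(0),"lens",[np.linalg.norm(x)*1e3 for x in e],"yaw",np.degrees(np.arctan2(e[1][1],e[1][0])))
    # PCA yaw
    pts=onz(T,bT[2],z)[:,:2]; w=np.linalg.svd(pts-pts.mean(0))[2][0]; print("  pca",np.degrees(np.arctan2(w[1],w[0])))
# plate heights: corners in both views? holes. ring notch profile
for nm,d,c in(("T",T,(.5255,-.1748)),("S",S,(.5262,-.1743))):
    im=d["image"].astype(float); a=np.radians(np.arange(0,360,1.0)); acc=0
    for rad in np.arange(.024,.034,.001):
        uv=proj(d,np.c_[c[0]+rad*np.cos(a),c[1]+rad*np.sin(a),0*a+.0786])
        y=map_coordinates(im[:,:,0],[uv[:,1],uv[:,0]],order=1); acc=acc+y
    acc=acc/10; th=np.percentile(acc,50)
    D=np.clip(th-acc-25,0,None)
    for s in((-30,70),(150,250)):
        k=np.arange(*s)%360; D2=D[k]; print(nm,"notch deg",(np.arange(*s)*D2).sum()/D2.sum(), "depth",D2.max())
E
```

```text
(5, 110, 150) 46.083333333333336 41.7578125 [279.9979 191.2286] [335.9201 163.164 ] [0.5948 0.1201 0.1316] 0.0021268911286870316 [0.5945 0.1201 0.1316] 0.002060764351177862
0.13 T ctr [0.5938 0.1205] lens [np.float64(13.380659015888359), np.float64(46.50011704206573)] yaw -32.44919853207553
  pca 147.71179310380623
0.134 T ctr [0.5931 0.1201] lens [np.float64(13.341577821367288), np.float64(46.36430309469469)] yaw -32.44919853207544
  pca 147.7117931038062
(5, 110, 170) 42.51388888888889 36.3984375 [279.9255 191.1117] [335.968  162.9919] [0.5951 0.1203 0.132 ] 0.0020071250169721466 [0.5948 0.1203 0.1321] 0.001793742461479436
0.13 T ctr [0.5943 0.1207] lens [np.float64(12.5973263975561), np.float64(45.305433085498585)] yaw -32.449225949150815
  pca 147.55049813270293
0.134 T ctr [0.5936 0.1203] lens [np.float64(12.560533100394634), np.float64(45.173108478678195)] yaw -32.44922594915077
  pca 147.5504981327029
(5, 150, 185) 34.11111111111111 26.9375 [279.9876 191.1414] [335.9091 163.0416] [0.5949 0.1201 0.132 ] 0.0018710464574301722 [0.5947 0.12   0.132 ] 0.001715350809473263
0.13 T ctr [0.5942 0.1204] lens [np.float64(10.756480021929058), np.float64(43.57476167910782)] yaw -32.55617323624089
  pca 147.29920531145612
0.134 T ctr [0.5935 0.12  ] lens [np.float64(10.725063326563022), np.float64(43.44749188354918)] yaw -32.55617323624087
  pca 147.29920531145612
T notch deg 15.139676625915426 depth 140.6660588067444
T notch deg 196.57427591741188 depth 139.6850107753334
S notch deg 15.348600709866066 depth 103.7053846957289
S notch deg 196.16894247422653 depth 113.45191400824748
```

```bash
cat > go.py <<'E'
import sys
from h import *
from plant import r
from scipy.spatial.transform import Rotation as Ro
def st():
    o=r.get_obs(); R=Ro.from_rotvec(o["orientation"]).as_matrix()
    yaw=np.degrees(np.arctan2(R[1,0],R[0,0])); return o,np.array(o["eef_pos"]),R,yaw
def to(x,y,z,yaw):
    o,p,R,y0=st(); d=R.T@(np.array([x,y,z])-p)*100
    t=-((yaw-y0+180)%360-180)
    print("t %.2f pos"%o["clock"],p,"yaw %.2f tiltz"%y0,R[:,2],"q",np.array(o["q"]),"F",np.array(o["wrist_force"]),"M",np.array(o["wrist_torque"]),"w %.4f"%o["grip_width"])
    print("inc cm",d,"turn deg %.2f"%t)
if __name__=="__main__": to(*map(float,sys.argv[1:5]))
E
python3 go.py .5945 .120 .2 147.5
```

```text
t 0.40 pos [0.175  0.5214 0.2562] yaw 161.45 tiltz [-0.0001 -0.0002 -1.    ] q [ 1.1128  0.3263 -0.1927  1.052  -0.      1.4366] F [ 0.1811  0.0563 -0.2212] M [-0.0077  0.0247 -0.0239] w 0.0856
inc cm [-52.5433 -24.7011   5.6213] turn deg 13.95
```

>>> step_arm(
  increments="8.5 -5.2 -2.5 0 3; 8.5 -10.4 -4.9 0 6; 8.5 -15.6 -7.3 0 9; 8.5 -20.8 -9.8 0 12; 8.5 -26 -12.2 0 14",
  newtons=40,
)

```text
clock: 1.02
eef_pos: [0.3838, 0.3216, 0.2564]
orientation: [0.882, 3.015, 0.001]
wrist_force: [0.5, 0.8, -0.6]
grip_width: 0.0852
```

```bash
python3 go.py .5945 .120 .2 147.5
```

```text
t 1.02 pos [0.3838 0.3216 0.2564] yaw 147.39 tiltz [ 0.0005  0.0002 -1.    ] q [ 0.55    0.2349 -0.3179  1.0175 -0.0001  1.1193] F [ 0.5461  0.7626 -0.5745] M [ 0.027  -0.0613 -0.0462] w 0.0852
inc cm [-28.6123  -5.6313   5.6496] turn deg -0.11
```

>>> step_arm(
  increments="8.5 -5.8 -1.1 1 0; 8.5 -11.6 -2.3 2 0; 8.5 -17.4 -3.4 3 0; 8.5 -23.2 -4.6 4.3 0; 8.5 -28.6 -5.6 5.6 0",
)

```text
clock: 1.65
eef_pos: [0.596, 0.1186, 0.2002]
orientation: [0.883, 3.014, 0.001]
wrist_force: [0.7, 0.8, 0.3]
grip_width: 0.0852
```

```bash
python3 go.py .5945 .120 .12 147.5;python3 - <<'E'
from plant import r
from h import *
T=avg(r,"top",1);S=avg(r,"side",1)
up(T,240,330,150,240,6,"pics/aT.png");up(S,290,390,110,210,6,"pics/aS.png")
E
```

```text
t 1.65 pos [0.596  0.1186 0.2002] yaw 147.35 tiltz [ 0.0011  0.0004 -1.    ] q [ 0.0749  0.4712 -0.12    0.9785  0.0003  0.6448] F [0.6518 0.7739 0.2655] M [ 0.0351 -0.0127  0.0078] w 0.0852
inc cm [0.209  0.0287 8.0195] turn deg -0.15
```

View pics/aS.png

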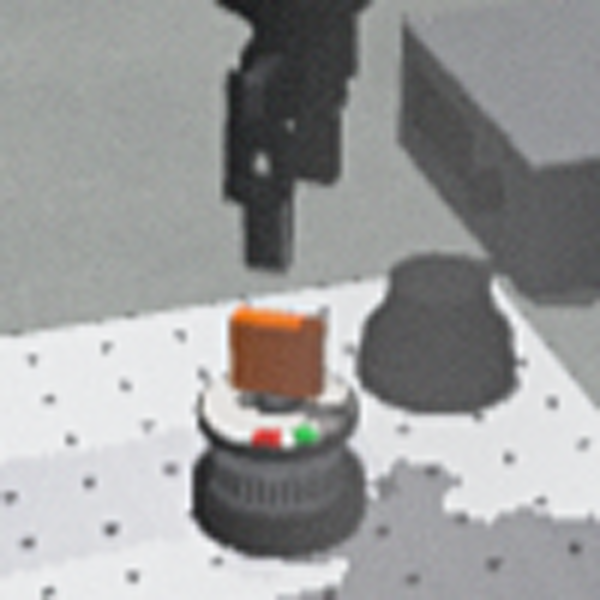

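View pics/aT.png

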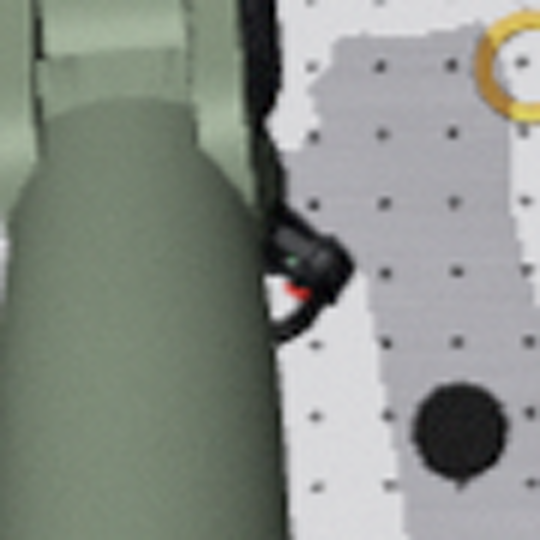

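>>> step_arm(
  increments="8.5 0.2 0 3 0; 8.5 0.2 0 6 0; 8.5 0.2 0 7.8 0; 8.5 0.2 0 8.1 0; 8.5 0.2 0 8.1 0",
)

```text
clock: 2.38
eef_pos: [0.596, 0.1175, 0.1181]
orientation: [0.89, 3.012, -0.001]
wrist_force: [0.1, 0.4, 0.4]
grip_width: 0.085
```

```bash
python3 go.py .5945 .120 .119 147.5;python3 - <<'E'
from plant import r
from h import *
S=avg(r,"side",1)
up(S,290,390,110,210,6,"pics/bS.png")
E
```

```text
t 2.38 pos [0.596  0.1175 0.1181] yaw 147.07 tiltz [ 0.001  -0.0011 -1.    ] q [ 0.0738  0.5484 -0.2204  0.8011 -0.0012  0.6485] F [0.109  0.3943 0.3521] M [ 0.0148 -0.0307  0.0232] w 0.0850
inc cm [ 0.2577  0.1299 -0.0864] turn deg -0.43
```

View pics/bS.png

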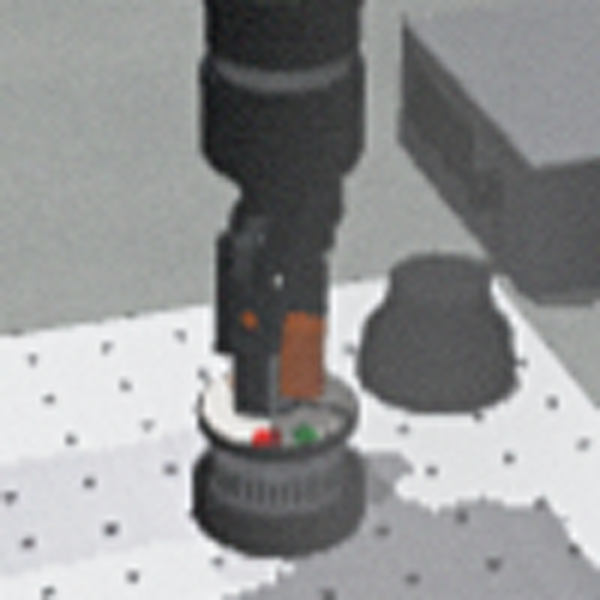

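>>> step_arm(
  increments="8.5 0.3 0.1 -0.1 0; 8.5 0.4 0.1 -0.1 -0.4; 8.5 0.4 0.1 -0.1 -0.4",
)

```text
clock: 2.8
eef_pos: [0.5936, 0.1206, 0.12]
orientation: [0.879, 3.013, -0.0]
wrist_force: [-0.5, -0.4, 0.5]
grip_width: 0.0851
```

```bash
python3 go.py .5945 .120 .119 147.5
```

```text
t 2.80 pos [0.5936 0.1206 0.12  ] yaw 147.48 tiltz [ 0.0025 -0.001  -1.    ] q [ 0.0792  0.5427 -0.2252  0.8005 -0.0012  0.6468] F [-0.4887 -0.4197  0.535 ] M [ 0.0026 -0.0105  0.005 ] w 0.0851
inc cm [-0.1088 -0.0028  0.0977] turn deg -0.02
```

>>> step_arm(
  increments="0.5 0 0 0.1 0; 0.5 0 0 0.1 0; 0.5 0 0 0.1 0; 0.5 0 0 0.1 0; 0.5 0 0 0.1 0",
  newtons=60,
)

```text
clock: 3.42
eef_pos: [0.5936, 0.1205, 0.1189]
orientation: [0.879, 3.013, -0.001]
wrist_force: [0.7, 0.3, -0.4]
grip_width: 0.0133
```

```bash
python3 go.py .5945 .120 .119 147.5;python3 - <<'E'
from plant import r
from h import *
S=avg(r,"side",1)
up(S,290,390,110,210,6,"pics/cS.png")
E
```

```text
t 3.42 pos [0.5936 0.1205 0.1189] yaw 147.47 tiltz [ 0.0024 -0.0011 -1.    ] q [ 0.0791  0.5439 -0.2262  0.7984 -0.0013  0.6468] F [ 0.698   0.3312 -0.4121] M [0.0336 0.0156 0.0249] w 0.0133
inc cm [-0.1045  0.0043 -0.0069] turn deg -0.03
```

View pics/cS.png

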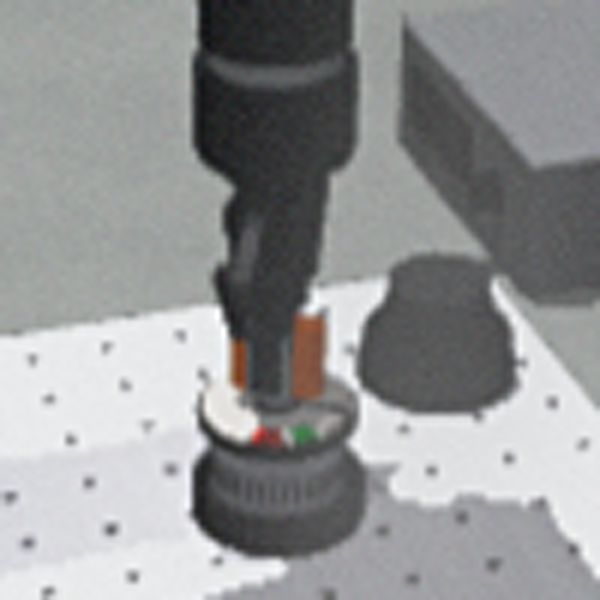

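>>> step_arm(
  increments="0.5 0 0 -0.5 0; 0.5 0 0 -2 0; 0.5 0 0 -4.5 0; 0.5 0 0 -7 0; 0.5 0 0 -8 0",
)

```text
clock: 4.1
eef_pos: [0.5944, 0.1208, 0.2014]
orientation: [0.878, 3.01, 0.001]
wrist_force: [0.1, 0.2, -3.1]
grip_width: 0.0134
```

```bash
python3 go.py .527 -.1752 .199 195.9
```

```text
t 4.10 pos [0.5944 0.1208 0.2014] yaw 147.48 tiltz [ 0.0057 -0.0009 -1.    ] q [ 0.0794  0.4651 -0.1268  0.9732 -0.0013  0.647 ] F [ 0.095   0.157  -3.0679] M [-0.0067 -0.0233  0.0272] w 0.0134
inc cm [-10.2253 -28.5795   0.2218] turn deg -48.42
```

>>> step_arm(
  increments="0.5 -1.7 -5 0 -8; 0.5 -3.4 -10 0 -17; 0.5 -5 -15 0 -26; 0.5 -6.6 -20 0 -35; 0.5 -8.2 -25 0 -42",
)

```text
clock: 4.72
eef_pos: [0.5284, -0.1356, 0.2012]
orientation: [-0.266, 3.125, -0.002]
wrist_force: [0.9, 0.3, -3.4]
grip_width: 0.0131
```

```bash
python3 go.py .5244 -.175 .19 195.9
```

```text
t 4.72 pos [ 0.5284 -0.1356  0.2012] yaw -170.27 tiltz [ 0.0056 -0.0008 -1.    ] q [-0.3872  0.3572 -0.2962  0.912   0.0014 -0.557 ] F [ 0.9363  0.2603 -3.404 ] M [ 0.0165 -0.0609  0.0078] w 0.0131
inc cm [ 1.0618 -3.8175  1.118 ] turn deg -6.17
```

>>> step_arm(
  increments="0.5 0.5 -2 0.6 -3; 0.5 1 -3.7 1.1 -6; 0.5 1.1 -3.8 1.1 -6.2; 0.5 1.1 -3.8 1.1 -6.2; 0.5 1.1 -3.8 1.1 -6.2",
)

```text
clock: 5.35
eef_pos: [0.5242, -0.174, 0.1903]
orientation: [-0.436, 3.106, -0.002]
wrist_force: [0.4, 0.6, -3.2]
grip_width: 0.0132
```

```bash
python3 go.py .5244 -.175 .19 195.9
python3 - <<'E'
from plant import r
from h import *
S=avg(r,"side",2);T=avg(r,"top",2)
import pickle;pickle.dump((T,S),open("ts1.pkl","wb"))
up(S,300,400,190,290,6,"pics/dS.png")
up(T,320,420,160,260,6,"pics/dT.png")
E
```

```text
t 5.35 pos [ 0.5242 -0.174   0.1903] yaw -164.02 tiltz [ 0.0057 -0.0006 -1.    ] q [-0.4553  0.3791 -0.2933  0.8931  0.002  -0.7341] F [ 0.3681  0.605  -3.1751] M [-0.0074  0.0001  0.0121] w 0.0132
inc cm [ 0.0026 -0.0982  0.0351] turn deg 0.08
```

View pics/dS.png

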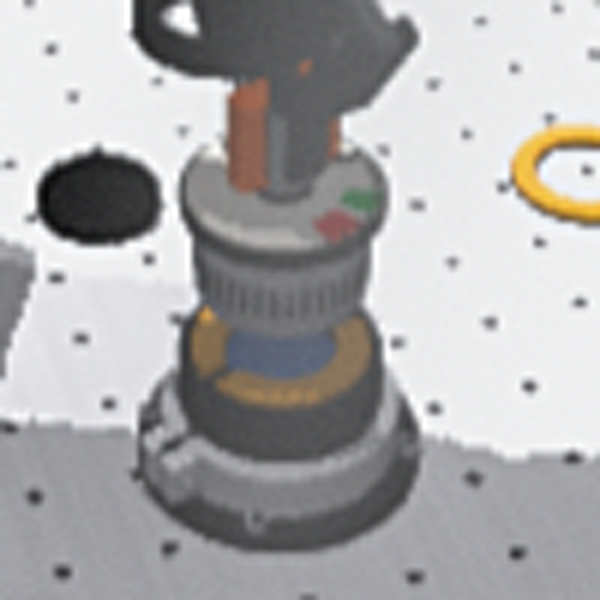

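View pics/dT.png

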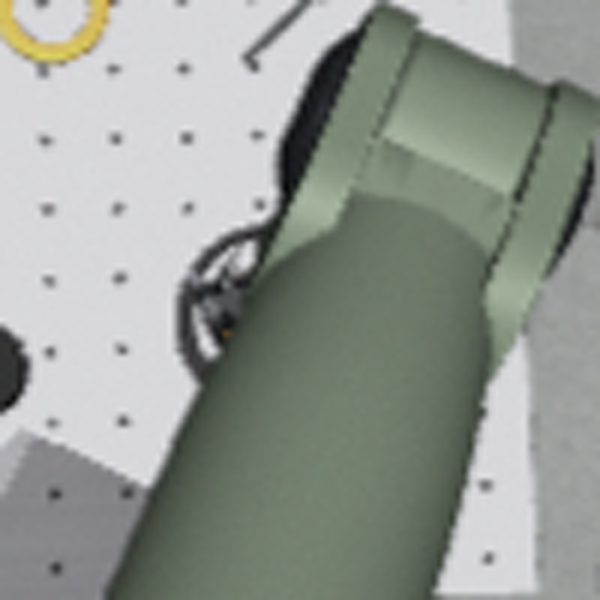

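```bash
python3 - <<'E'
from h import *
import pickle
T,S=pickle.load(open("ts1.pkl","rb"))
g=cv2.cvtColor(S["image"],cv2.COLOR_RGB2GRAY).astype(float)
f=lambda uv:(uv-[300,190])*6+2.5
for z in(.0786,.108,.128,.15,.154): print(z,proj(S,[.5253,-.1744,z]),f(proj(S,[.5253,-.1744,z])))
print("d(px)/d(10mm x,y)",proj(S,[.5353,-.1744,.1])-proj(S,[.5253,-.1744,.1]),proj(S,[.5253,-.1644,.1])-proj(S,[.5253,-.1744,.1]))
for v in range(222,256,2): print(v," ".join("%3d"%x for x in g[v,328:368]))
E
```

```text
0.0786 [[345.686  246.6701]] [[276.6163 342.5206]]
0.108 [[345.9043 237.2221]] [[277.9257 285.8327]]
0.128 [[346.0571 230.6074]] [[278.8425 246.1447]]
0.15 [[346.2294 223.1485]] [[279.8762 201.3908]]
0.154 [[346.2612 221.7711]] [[280.0671 193.1269]]
d(px)/d(10mm x,y) [[ 4.0121 -0.8385]] [[-1.3767 -2.6379]]
222 247 191  90 134 140 138 139 139 139 142 138 135 132 133 128  98  92  97 103 102 103  99  98 109 140 145 147 144 143 122 112 114 114 115 107 104 139 240 238 236
224 247 232  86 104 138 142 138 137 137 141 140 139 143 141 145 142 137 135 132 132 135 138 145 147 145 147 143 143 137 135 127 113 114 108 111 104 146 242 238 233
226 244 243 135  63  87 141 175 166 158 140 137 143 140 140 141 140 143 141 145 140 143 144 146 140 130 122 110 108 107 110 119 123 128 108  98 105 197 240 236 235
228 239 241 243 135  62  72  95 133 162 175 175 175 165 162 162 165 161 164 164 163 161 145 144 146 135 115 106 106 108 105 116 104  91  89 107 184 239 237 235 234
230 236 238 243 246 101  74  73  71  76  90 108 132 142 157 168 176 176 175 174 177 176 176 168 164 147 141 115 108 105  95  94  92  88 
[... 1295 characters left out ...]
 122 115 119 118 101  85 141 242 177 163 202
248 227 173  71  66 113 111 110 111 109  96  92  92  97  97  96  98  99 101 100 101 102 102 101 105 104 102 103 102 114 119 120 119 119 111  79 127 248 223 221 229
250 229 178  73  65  90 106 112 108 104  96  91  93  94  97  95  96 101  99 100  99 104 102 104 100 102 104 105 117 122 117 117 122 115  96  78 111 221 240 238 236
252 131 103  62  63  73  91  91  82  80  86 104 113 112 110 109 103 104 104 102 102 101 102 107 109 115 119 121 120 120 120 118 115  96  82  80  93 169 203 238 238
254 131  88  62  67  68  72  69  75 101 114 119 118 118 115 115 116 118 116 121 117 115 119 115 116 122 118 119 119 116 115  97  86  86  84  80 100 165 168 201 240
```

>>> step_arm(
  increments="0.5 0 -0.1 0.5 0; 0.5 0 -0.1 1 0; 0.5 0 -0.1 1.4 0; 0.5 0 -0.1 1.8 0; 0.5 0 -0.1 2 0",
)

```text
clock: 6.18
eef_pos: [0.5244, -0.1753, 0.1699]
orientation: [-0.436, 3.106, -0.002]
wrist_force: [0.8, -0.4, -3.2]
grip_width: 0.0132
```

```bash
python3 go.py .5245 -.175 .166 195.9
python3 - <<'E'
from plant import r
from h import *
S=avg(r,"side",2)
up(S,300,400,190,290,6,"pics/eS.png")
E
```

```text
t 6.17 pos [ 0.5244 -0.1753  0.1699] yaw -164.03 tiltz [ 0.0053 -0.0006 -1.    ] q [-0.457   0.4004 -0.3183  0.847   0.0019 -0.7358] F [ 0.7655 -0.4469 -3.2475] M [-0.0249  0.0609 -0.0533] w 0.0132
inc cm [-0.0148  0.0261  0.3907] turn deg 0.07
```

View pics/eS.png

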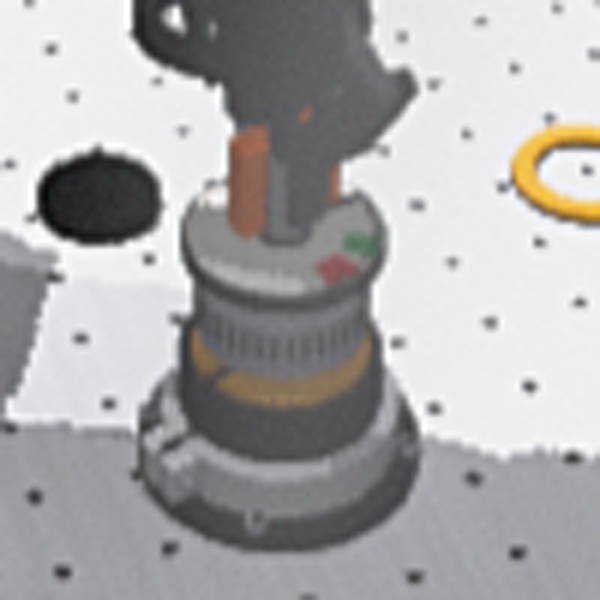

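>>> step_arm(
  increments="0.5 0 0 0.1 0; 0.5 0 0 0.2 0; 0.5 0 0 0.3 0; 0.5 0 0 0.4 0; 0.5 0 0 0.4 0",
)

```text
clock: 6.9
eef_pos: [0.5244, -0.1753, 0.1659]
orientation: [-0.436, 3.106, -0.002]
wrist_force: [0.1, -0.5, -2.8]
grip_width: 0.0132
```

>>> step_arm(
  increments="0.5 0 0 0.1 0; 0.5 0 0 0.2 0; 0.5 0 0 0.2 0",
)

```text
clock: 7.28
eef_pos: [0.5243, -0.1752, 0.1638]
orientation: [-0.436, 3.106, -0.002]
wrist_force: [-0.9, 0.3, -3.4]
grip_width: 0.0136
```

```bash
python3 go.py .5245 -.175 .161 195.9
```

```text
t 7.28 pos [ 0.5243 -0.1752  0.1638] yaw -164.03 tiltz [ 0.005  -0.0004 -1.    ] q [-0.457   0.4067 -0.326   0.8334  0.0018 -0.7357] F [-0.9481  0.3071 -3.3582] M [ 0.0187  0.0134 -0.0312] w 0.0136
inc cm [-0.0237  0.0171  0.2818] turn deg 0.07
```

>>> step_arm(
  increments="0.5 0 0 0.1 0; 0.5 0 0 0.1 0",
)

```text
clock: 7.52
eef_pos: [0.5243, -0.1752, 0.1627]
orientation: [-0.436, 3.106, -0.002]
wrist_force: [-0.5, 1.1, -3.3]
grip_width: 0.0131
```

>>> step_arm(
  increments="0.5 0 0 0.1 0; 0.5 0 0 0.1 0",
)

```text
clock: 7.78
eef_pos: [0.5242, -0.1751, 0.1616]
orientation: [-0.436, 3.107, -0.001]
wrist_force: [-0.3, -0.8, -3.0]
grip_width: 0.0135
```

>>> step_arm(
  increments="0.5 0 0 0.1 0; 0.5 0 0 0.1 0",
)

```text
clock: 8.02
eef_pos: [0.5244, -0.1753, 0.161]
orientation: [-0.436, 3.106, -0.002]
wrist_force: [-0.7, 0.7, -0.1]
grip_width: 0.0134
```

>>> step_arm(
  increments="0.5 0 0 0.04 0; 0.5 0 0 0.04 0",
)

```text
clock: 8.28
eef_pos: [0.5244, -0.1753, 0.1608]
orientation: [-0.436, 3.106, -0.002]
wrist_force: [-1.9, 0.1, 1.9]
grip_width: 0.013
```

```bash
python3 go.py .5245 -.175 .161 195.9
python3 - <<'E'
from plant import r
from h import *
S=avg(r,"side",3)
import pickle;pickle.dump(S,open("s2.pkl","wb"))
up(S,310,380,195,265,8,"pics/fS.png")
E
```

```text
t 8.28 pos [ 0.5244 -0.1753  0.1608] yaw -164.03 tiltz [ 0.0054 -0.0007 -1.    ] q [-0.4571  0.4098 -0.3299  0.826   0.0018 -0.7357] F [-1.9156  0.0577  1.888 ] M [0.1751 0.316  0.0544] w 0.0130
inc cm [-0.0177  0.0288 -0.0156] turn deg 0.07
```

View pics/fS.png

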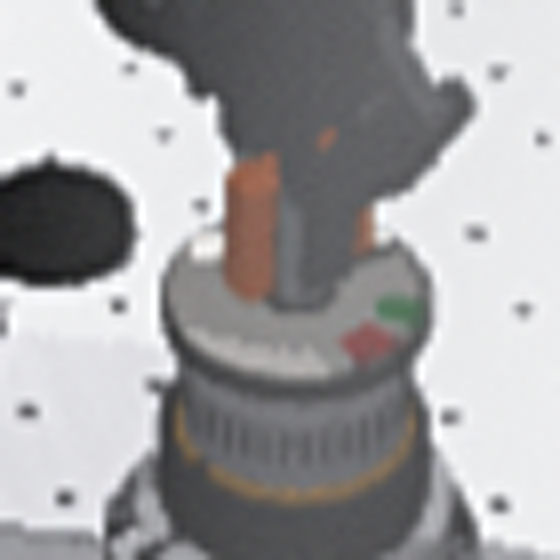

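```bash
cat > m.py <<'E'
import sys
from go import *
n=int(sys.argv[1]); name=sys.argv[2]
M=[];F=[];Y=[];I=[];o=None
for i in range(n):
    d=r.get_image("side"); I.append(d["image"].astype(float)); o,p,R,y=st(); M.append(o["wrist_torque"]);F.append(o["wrist_force"]);Y.append(y)
M=np.array(M);F=np.array(F)
print("t %.2f"%o["clock"],"pos",p,"yaw %.3f"%np.mean(Y),"F",F.mean(0),"Mz %.3f sd %.3f"%(M[:,2].mean(),M[:,2].std()),"Mxy",M.mean(0)[:2],"q6",o["q"][5],"tau6 %.4f"%o["tau"][5],"w",o["grip_width"])
d["image"]=np.mean(I,0).astype(np.uint8)
import pickle;pickle.dump(d,open(f"{name}.pkl","wb"))
up(d,326,368,213,245,14,f"pics/{name}.png")
E
python3 m.py 4 g0
```

```text
t 8.62 pos [ 0.5244 -0.1753  0.1608] yaw -164.030 F [-1.6438  0.4456  3.5627] Mz 0.009 sd 0.035 Mxy [0.2203 0.4854] q6 -0.7357276859172457 tau6 0.0020 w 0.013294723536737574
```

View pics/g0.png

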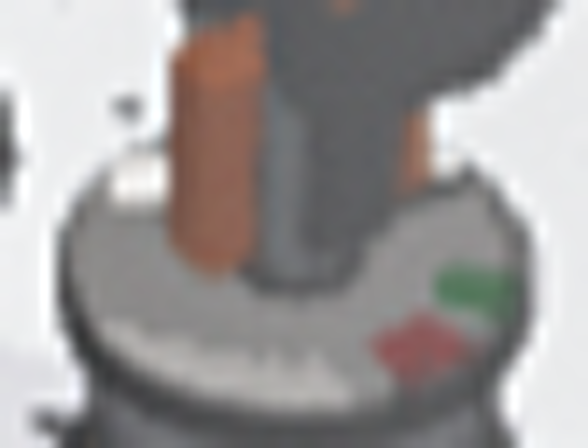

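>>> step_arm(
  increments="0.5 0 0 -0.01 0.7; 0.5 0 0 -0.01 1.5",
)

```text
clock: 8.88
eef_pos: [0.5244, -0.1753, 0.1608]
orientation: [-0.394, 3.112, -0.002]
wrist_force: [-1.0, 0.2, 2.5]
grip_width: 0.013
```

```bash
python3 m.py 4 g1
```

```text
t 9.07 pos [ 0.5244 -0.1753  0.1608] yaw -165.550 F [-0.7014  0.541   1.8175] Mz 0.093 sd 0.040 Mxy [0.1634 0.3514] q6 -0.7095718714631756 tau6 0.0705 w 0.013444247142410017
```

View pics/g1.png

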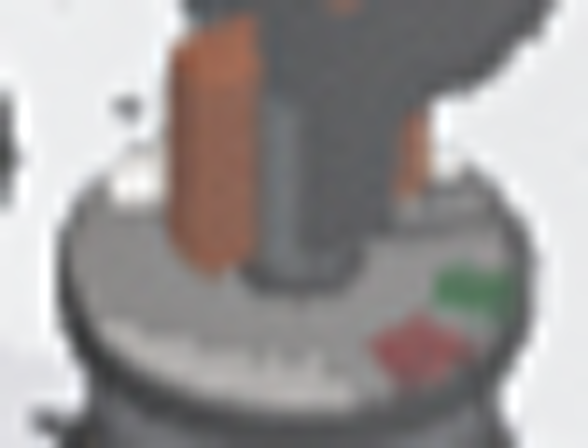

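>>> step_arm(
  increments="0.5 0 0 0 0.3; 0.5 0 0 0 0.6",
)

```text
clock: 9.32
eef_pos: [0.5245, -0.1753, 0.1608]
orientation: [-0.378, 3.113, -0.002]
wrist_force: [-1.6, -0.7, 2.0]
grip_width: 0.0129
```

```bash
python3 m.py 4 g2
```

```text
t 9.53 pos [ 0.5244 -0.1754  0.1608] yaw -166.141 F [-1.1038 -0.1241  2.2338] Mz 0.074 sd 0.020 Mxy [0.1519 0.3988] q6 -0.6990697995028093 tau6 0.0696 w 0.013536278988167082
```

View pics/g2.png

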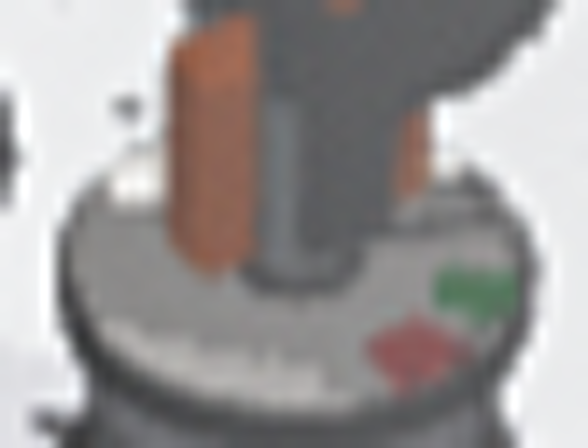

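>>> step_arm(
  increments="0.5 0 0 0 0.3; 0.5 0 0 0 0.6; 0.5 0 0 0 1",
)

```text
clock: 9.9
eef_pos: [0.5245, -0.1754, 0.1609]
orientation: [-0.351, 3.117, -0.002]
wrist_force: [-0.6, -0.3, 2.1]
grip_width: 0.0134
```

```bash
python3 m.py 3 g3
```

```text
t 10.05 pos [ 0.5245 -0.1754  0.1609] yaw -167.148 F [-0.1847 -0.4418  2.1563] Mz 0.086 sd 0.023 Mxy [0.1374 0.3329] q6 -0.6815869379210149 tau6 0.0795 w 0.013551160554702874
```

>>> step_arm(
  increments="0.5 0 0 0 0.3; 0.5 0 0 0 0.6; 0.5 0 0 0 1",
)

```text
clock: 10.42
eef_pos: [0.5245, -0.1754, 0.1609]
orientation: [-0.324, 3.119, -0.002]
wrist_force: [-1.1, 0.2, 2.1]
grip_width: 0.0131
```

```bash
python3 m.py 3 g4
```

```text
t 10.57 pos [ 0.5245 -0.1754  0.1609] yaw -168.147 F [-1.3623  0.0175  2.1263] Mz 0.051 sd 0.020 Mxy [0.1098 0.3449] q6 -0.6641334813068557 tau6 0.0800 w 0.013505528030989348
```

>>> step_arm(
  increments="0.5 0 0 0 0.3; 0.5 0 0 0 0.6; 0.5 0 0 0 1",
)

```text
clock: 10.95
eef_pos: [0.5245, -0.1754, 0.1609]
orientation: [-0.296, 3.122, -0.002]
wrist_force: [-2.3, 0.4, 2.7]
grip_width: 0.0132
```

```bash
python3 m.py 3 g5
```

```text
t 11.10 pos [ 0.5245 -0.1754  0.1608] yaw -169.152 F [-1.3748  0.0029  1.4992] Mz 0.073 sd 0.011 Mxy [0.1032 0.3253] q6 -0.646594961746006 tau6 0.0847 w 0.013208446330320756
```

>>> step_arm(
  increments="0.5 0 0 0 0.3; 0.5 0 0 0 0.6; 0.5 0 0 0 1",
)

```text
clock: 11.48
eef_pos: [0.5245, -0.1755, 0.1609]
orientation: [-0.269, 3.125, -0.002]
wrist_force: [-1.0, -0.3, 2.2]
grip_width: 0.0137
```

```bash
python3 m.py 3 g6
```

```text
t 11.62 pos [ 0.5245 -0.1755  0.1609] yaw -170.155 F [-1.2027 -0.6565  1.7378] Mz 0.098 sd 0.012 Mxy [-0.0148  0.3361] q6 -0.6291196758612578 tau6 0.1154 w 0.013015930730870777
```

View pics/g6.png

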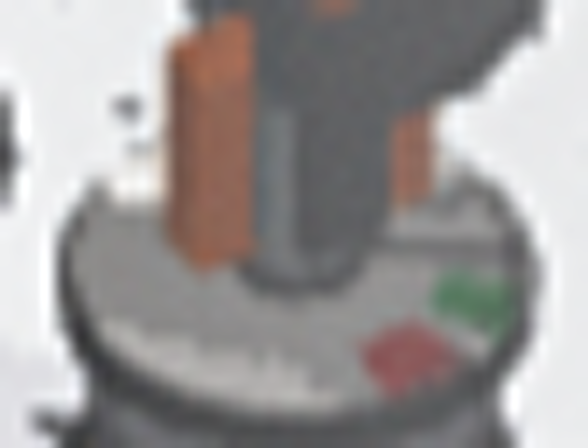

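>>> step_arm(
  increments="0.5 0 0 0 0.3; 0.5 0 0 0 0.6",
)

```text
clock: 11.88
eef_pos: [0.5245, -0.1756, 0.1609]
orientation: [-0.252, 3.126, -0.003]
wrist_force: [-0.6, -0.4, 1.6]
grip_width: 0.0133
```

```bash
python3 m.py 3 g7
```

```text
t 12.03 pos [ 0.5245 -0.1756  0.1609] yaw -170.755 F [-0.9997 -1.1177  1.6115] Mz 0.146 sd 0.020 Mxy [-0.0741  0.3313] q6 -0.6186424472626739 tau6 0.1278 w 0.013290239299227955
```

View pics/g7.png

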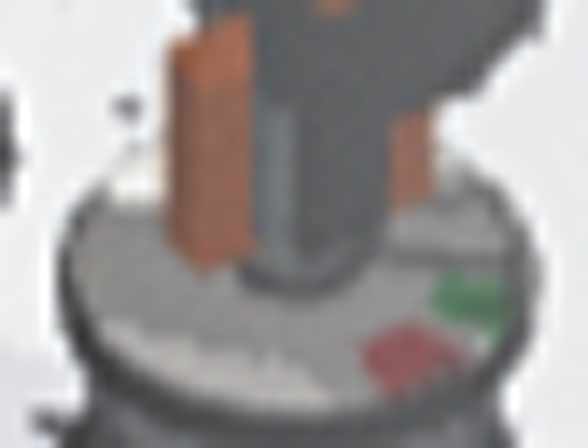

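>>> step_arm(
  increments="0.5 0 0 0 0.3; 0.5 0 0 0 0.6",
)

```text
clock: 12.28
eef_pos: [0.5245, -0.1757, 0.1609]
orientation: [-0.236, 3.127, -0.003]
wrist_force: [-1.0, -0.3, 2.2]
grip_width: 0.0134
```

```bash
python3 m.py 3 g8
```

```text
t 12.43 pos [ 0.5245 -0.1757  0.1609] yaw -171.360 F [-0.9701 -1.1778  2.1708] Mz 0.137 sd 0.025 Mxy [-0.1586  0.3664] q6 -0.6081784198396153 tau6 0.1430 w 0.013305343380319154
```

View pics/g8.png

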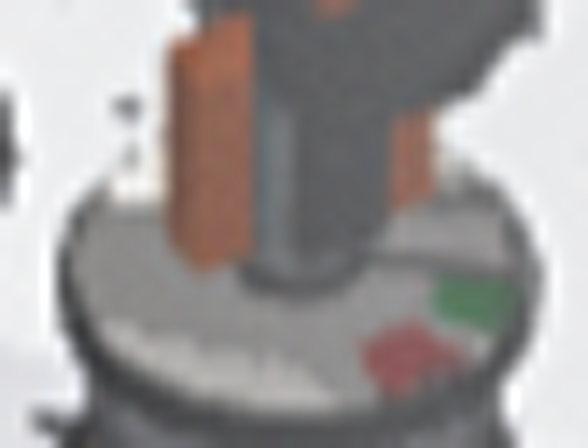

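>>> step_arm(
  increments="0.5 0 0 0 0.3; 0.5 0 0 0 0.6",
)

```text
clock: 12.68
eef_pos: [0.5245, -0.1757, 0.1609]
orientation: [-0.22, 3.129, -0.003]
wrist_force: [-0.4, -0.4, 1.4]
grip_width: 0.0135
```

```bash
python3 m.py 3 g9
```

```text
t 12.82 pos [ 0.5245 -0.1757  0.1609] yaw -171.959 F [-1.0029 -1.1326  2.154 ] Mz 0.166 sd 0.011 Mxy [-0.2078  0.326 ] q6 -0.5976913959815698 tau6 0.1722 w 0.01322746055369823
```

View pics/g9.png

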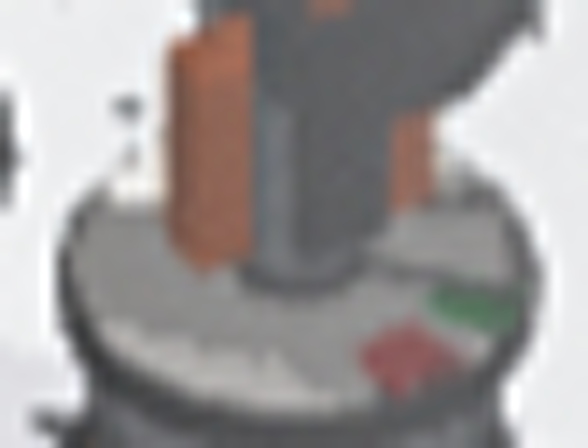

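```bash
cat > pt.py <<'E'
from h import *
import pickle,sys
from scipy.ndimage import map_coordinates
for n in sys.argv[1:]:
    d=pickle.load(open(n+".pkl","rb")); z=.1246; c=np.array([.5262,-.1752])
    a=np.arange(-75,25,3.0); im=d["image"].astype(float); L=[]
    for rad in(.022,.025,.028,.031,.034):
        uv=proj(d,np.c_[c[0]+rad*np.cos(np.radians(a)),c[1]+rad*np.sin(np.radians(a)),0*a+z])
        L.append([map_coordinates(im[:,:,k],[uv[:,1],uv[:,0]],order=1) for k in range(3)])
    L=np.array(L)
    print(n);print("ang "," ".join("%4d"%x for x in a))
    for i,rad in enumerate((22,25,28,31,34)): print("G%2d "%rad," ".join("%4d"%x for x in L[i,1]))
    print("R-G31"," ".join("%4d"%x for x in L[3,0]-L[3,1])); print("R-G34"," ".join("%4d"%x for x in L[4,0]-L[4,1]))
E
python3 pt.py g1 g4 g9
```

```text
g1
ang   -75  -72  -69  -66  -63  -60  -57  -54  -51  -48  -45  -42  -39  -36  -33  -30  -27  -24  -21  -18  -15  -12   -9   -6   -3    0    3    6    9   12   15   18   21   24
G22   119  112  108  108  111  113  116  119  122  125  129  134  139  141  142  143  143  143  143  143  143  144  144  141  138  134  128  121  115  112  115  116  111  104
G25   101   91   90   90   92   94   95   98  105  114  126  132  133  131  128  125  122  124  127  130  135  140  142  140  137  132  125  118  116  119  125  131  127  122
G28    97   87   87   89   89   88   90   98  108  120  130  138  136  130  124  121  118  120  123  127  133  139  141  140  139  131  124  120  122  124  124  122  126  127
G31    92   89   90   91   90   90   92   95  107  120  130  133  133  128  123  120  119  120  125  130  137  143  143  142  138  133  127  124  123  127  131  132  124  113
G34    92   96   97   99   98   94   91   97  106  118  127  127  122  117  113  111  112  113  119  125  132  140  140  139  133  127  123  120  124  134  136  131  127  139
R-G31   31   36   39   40   42   47   45   43  
[... 2414 characters left out ...]
31    91   93   92   90   91   97  111  128  137  140  137  129  120  116  113  111  110  115  131  144  146  148  147  146  146  147  146  141  136  131  124  117  116  109
G34   103   94   90   92   94  101  117  135  146  146  134  122  117  112  108  104  109  114  127  139  140  142  143  143  143  144  142  138  128  116  116  131  136  140
R-G31   47   47   45   44   43   36   26   16    5   -3  -11  -20  -29  -27  -24  -18  -10   -5   -5   -4   -1    0    1    1    1    0    0    0    0    0    1    3   12   26
R-G34   25   25   26   26   25   22   18   10    4   -2  -12  -19  -23  -24  -18  -11   -6   -1    0    2    2    3    3    2    1    1    1    1    0    0    0    0    3    7
```

>>> step_arm(
  increments="0.5 0 0 0 0.1; 0.5 0 0 0 0.2",
)

```text
clock: 13.08
eef_pos: [0.5245, -0.1757, 0.1609]
orientation: [-0.215, 3.129, -0.003]
wrist_force: [-1.0, -0.7, 0.7]
grip_width: 0.0135
```

```bash
python3 m.py 8 g10; python3 pt.py g10
```

```text
t 13.47 pos [ 0.5245 -0.1757  0.1609] yaw -172.150 F [-1.4389 -1.6571  1.3401] Mz 0.181 sd 0.046 Mxy [-0.176   0.3469] q6 -0.5942091337888621 tau6 0.1786 w 0.013088581525305938
g10
ang   -75  -72  -69  -66  -63  -60  -57  -54  -51  -48  -45  -42  -39  -36  -33  -30  -27  -24  -21  -18  -15  -12   -9   -6   -3    0    3    6    9   12   15   18   21   24
G22   111  110  109  110  113  116  120  126  132  137  137  137  135  131  127  124  123  126  129  133  137  141  146  146  146  147  147  146  145  145  143  140  128  115
G25    91   92   93   93   95   98  104  116  127  135  138  133  126  117  112  110  107  116  125  133  138  143  146  146  146  146  146  146  144  140  139  137  129  121
G28    89   91   91   92   92   96  106  122  136  141  135  128  121  114  108  109  111  119  130  140  143  145  146  146  146  146  145  144  140  136  128  118  113  113
G31    91   92   92   91   91   97  112  128  137  139  135  126  117  110  104  106  114  123  134  143  145  147  147  146  146  146  144  140  135  131  125  118  117  110
G34   100   94   91   90   93  102  120  138  149  146  133  120  113  107  103  103  116  128  133  139  140  142  144  144  143  144  143  138  129  118  118  131  135  139
R-G31   44   46   44   43   42   35   25   15    4   -3  -10  -18  -26  -20  -14  -12  -12  -12   -9   -6   -2    0    1    1    1    1    1    1    1    0    0    2   11   24
R-G34   26   26   26   27   26   24   21   12    4   -3  -11  -17  -19  -19  -15  -13  -14  -14   -6    1    1    0    1    1    1    0    1    1    1    0    0    0    2    6
```

View pics/g10.png

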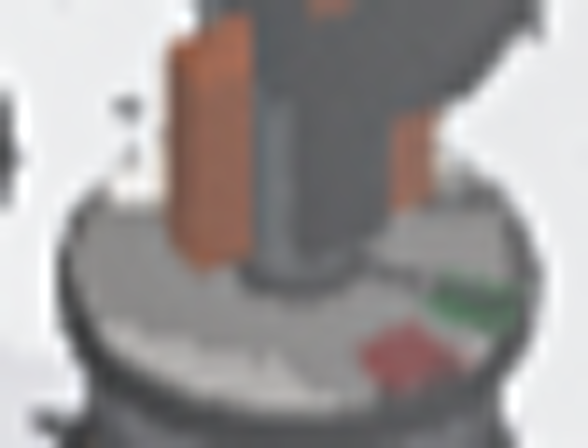

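```bash
python3 - <<'E'
from go import *
M=[];ta=[];I=[]
for i in range(50):
    d=r.get_image("side"); o=r.get_obs(); M.append(o["wrist_torque"][2]); ta.append(o["tau"][5]); 
    if i>46:I.append(d["image"].astype(float))
print("t",o["clock"],"Mz",np.mean(M[:25]),np.mean(M[25:]),"tau6",np.array(ta)[::5],np.min(ta),np.max(ta),"F",o["wrist_force"],st()[3])
d["image"]=np.mean(I,0).astype(np.uint8)
import pickle;pickle.dump(d,open("g11.pkl","wb")); up(d,326,368,213,245,14,"pics/g11.png")
E
python3 pt.py g11
```

```text
t 15.975 Mz 0.1696815585234851 0.1752705832359316 tau6 [0.1785 0.1786 0.1786 0.1786 0.1786 0.1786 0.1786 0.1786 0.1786 0.1786] 0.17851354088634253 0.17866572830826044 F [-1.2805 -1.2446  2.2199] -172.14477726819177
g11
ang   -75  -72  -69  -66  -63  -60  -57  -54  -51  -48  -45  -42  -39  -36  -33  -30  -27  -24  -21  -18  -15  -12   -9   -6   -3    0    3    6    9   12   15   18   21   24
G22   110  108  108  109  112  116  120  126  131  136  136  135  133  129  125  123  123  126  129  133  137  141  145  145  145  145  145  145  146  145  143  140  128  115
G25    91   91   93   94   95   99  105  116  127  134  137  133  124  115  111  109  108  117  126  134  139  145  148  147  146  145  145  145  143  140  137  135  127  120
G28    89   91   91   91   92   96  106  121  137  142  135  128  121  114  108  110  112  120  131  140  143  145  146  146  146  146  145  143  139  135  128  118  112  111
G31    93   91   91   91   90   96  111  128  137  140  137  127  116  109  103  106  115  125  136  145  145  145  145  146  146  146  145  141  136  131  125  118  117  110
G34   102   95   92   91   93  103  121  139  150  147  133  119  113  108  104  104  116  127  133  140  141  143  143  142  143  144  143  138  130  118  118  131  134  138
R-G31   44   48   46   44   43   36   26   17    5   -4  -12  -19  -24  -19  -13  -11  -13  -14  -11   -7   -2    2    2    2    1    0    0    0    1    0    2    4   12   25
R-G34   26   27   27   28   26   24   21   11    2   -3  -10  -16  -18  -17  -15  -14  -14  -13   -5    1    2    2    2    2    2    2    1    0    0    0    0    0    3    7
```

View pics/g11.png

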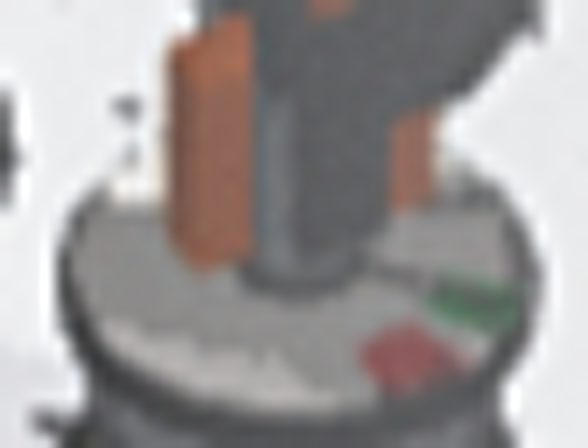

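>>> step_arm(
  increments="0.5 0 0 0 -0.7; 0.5 0 0 0 -1.4; 0.5 0 0 0 -2; 0.5 0 0 0 -2.5; 0.5 0 0 0 -2.5",
)

```text
clock: 16.6
eef_pos: [0.5246, -0.1757, 0.1609]
orientation: [-0.283, 3.123, -0.003]
wrist_force: [-1.4, -1.3, 2.1]
grip_width: 0.0133
```

```bash
python3 m.py 5 g12
```

```text
t 16.85 pos [ 0.5246 -0.1757  0.1609] yaw -169.654 F [-1.4144 -1.6089  1.5814] Mz 0.034 sd 0.033 Mxy [-0.2433  0.2657] q6 -0.6378156083830189 tau6 0.0229 w 0.013418083513852982
```

View pics/g12.png

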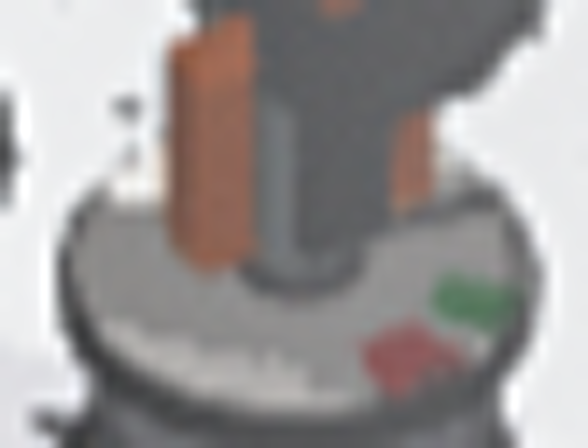

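>>> step_arm(
  increments="0.5 0 0 0 -0.3; 0.5 0 0 0 -0.4",
)

```text
clock: 17.1
eef_pos: [0.5246, -0.1757, 0.1609]
orientation: [-0.294, 3.122, -0.003]
wrist_force: [-0.8, -1.3, 1.7]
grip_width: 0.0136
```

```bash
python3 m.py 4 g13
```

```text
t 17.30 pos [ 0.5246 -0.1757  0.1609] yaw -169.250 F [-1.0408 -1.2195  1.3801] Mz 0.001 sd 0.016 Mxy [-0.1805  0.2301] q6 -0.6447745859967827 tau6 0.0065 w 0.013337903583632042
```

Torque is off. Lift gently.

>>> step_arm(
  increments="0.5 0 0 -0.1 -0.2; 0.5 0 0 -0.2 -0.3; 0.5 0 0 -0.3 -0.3; 0.5 0 0 -0.5 -0.3; 0.5 0 0 -0.8 -0.3",
)

```text
clock: 17.92
eef_pos: [0.5244, -0.1754, 0.1689]
orientation: [-0.302, 3.122, -0.002]
wrist_force: [0.6, -0.0, -3.6]
grip_width: 0.0134
```

```bash
python3 m.py 2 g14
```

```text
t 18.02 pos [ 0.5247 -0.1757  0.1693] yaw -168.949 F [ 0.1092  0.1638 -3.5524] Mz -0.004 sd 0.023 Mxy [0.0136 0.0067] q6 -0.6499830960099264 tau6 0.0001 w 0.013328999263583722
```

>>> step_arm(
  increments="0.5 0 0 -1 0; 0.5 0 0 -2 0; 0.5 0 0 -3 0; 0.5 0 0 -3.2 0",
)

```text
clock: 18.52
eef_pos: [0.5252, -0.1759, 0.2026]
orientation: [-0.302, 3.119, -0.005]
wrist_force: [0.3, 0.1, -3.1]
grip_width: 0.0129
```

```bash
python3 go.py .5936 .1205 .2 147.5; python3 - <<'E'
from plant import r
from h import *
import pickle
T=avg(r,"top",3);S=avg(r,"side",3)
pickle.dump((T,S),open("ts3.pkl","wb"))
up(T,255,315,165,225,9,"pics/sT.png");up(S,305,375,150,220,8,"pics/sS.png")
up(S,290,420,180,290,5,"pics/lS.png")
E
```

```text
t 18.52 pos [ 0.5252 -0.1759  0.2026] yaw -168.95 tiltz [ 0.0081 -0.0025 -1.    ] q [-0.4572  0.3687 -0.2748  0.9189  0.0013 -0.6501] F [ 0.3296  0.1303 -3.0591] M [ 0.0598  0.0409 -0.0152] w 0.0129
inc cm [-12.3947  27.7839   0.2416] turn deg 43.55
```

View pics/sT.png

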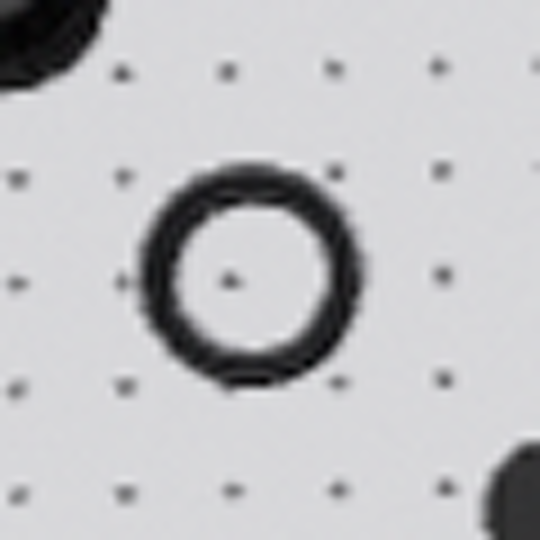

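View pics/sS.png

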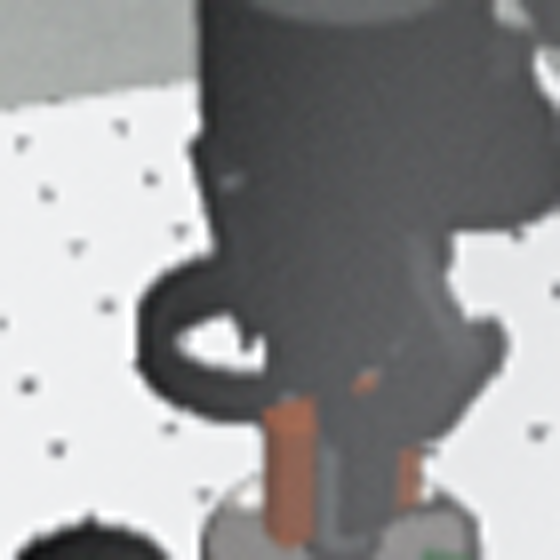

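View pics/lS.png

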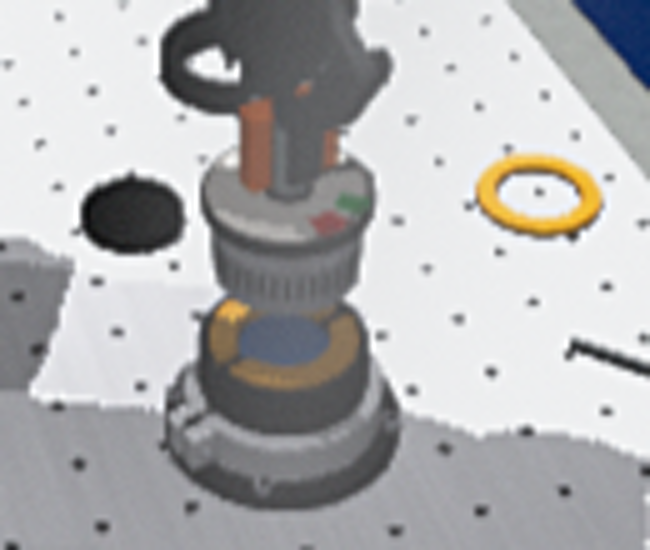

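```bash
python3 - <<'E'
from h import *
import pickle
T,S=pickle.load(open("ts3.pkl","rb"))
f=8;x0,x1,y0,y1=266,300,178,212
g=cv2.resize(cv2.cvtColor(T["image"],cv2.COLOR_RGB2GRAY)[y0:y1,x0:x1],None,fx=f,fy=f,interpolation=cv2.INTER_CUBIC)
m=(g<120).astype(np.uint8)
cs,h=cv2.findContours(m,cv2.RETR_CCOMP,cv2.CHAIN_APPROX_NONE)
for c in sorted(cs,key=len)[-2:]:
    e=cv2.fitEllipse(c); uv=(np.array(e[0])+.5)/f-.5+[x0,y0]; print(uv,np.array(e[1])/f)
    for z in(.0186,.0366,.0416): print(z,onz(T,uv,z))
E
```

```text
[282.5396 195.4581] [16.5023 17.353 ]
0.0186 [[0.5968 0.1215 0.0186]]
0.0366 [[0.594  0.12   0.0366]]
0.0416 [[0.5932 0.1195 0.0416]]
[282.3757 195.2621] [24.3955 24.5622]
0.0186 [[0.5976 0.1221 0.0186]]
0.0366 [[0.5947 0.1205 0.0366]]
0.0416 [[0.594  0.1201 0.0416]]
```

>>> step_arm(
  increments="0.5 -2 4.5 0 8; 0.5 -4.5 10 0 17; 0.5 -7 15.5 0 26; 0.5 -9.3 21 0 34; 0.5 -11.3 25.5 0 40",
)

```text
clock: 19.45
eef_pos: [0.5863, 0.0987, 0.2006]
orientation: [0.788, 3.036, 0.0]
wrist_force: [-0.0, -0.7, -2.5]
grip_width: 0.0134
```

```bash
python3 go.py .5936 .1205 .17 147.5
```

```text
t 19.45 pos [0.5863 0.0987 0.2006] yaw 150.90 tiltz [ 0.005  -0.0011 -1.    ] q [ 0.0434  0.4448 -0.1618  0.9593 -0.0013  0.5513] F [-0.0328 -0.7303 -2.5499] M [-0.0075 -0.0028 -0.0079] w 0.0134
inc cm [0.4339 2.2534 3.0562] turn deg 3.40
```

>>> step_arm(
  increments="0.5 0.2 1.2 0 1.7; 0.5 0.4 2.2 1 3.4; 0.5 0.4 2.3 2 3.4; 0.5 0.4 2.3 3 3.4; 0.5 0.4 2.3 3.1 3.4",
)

```text
clock: 20.08
eef_pos: [0.5932, 0.1201, 0.1683]
orientation: [0.879, 3.013, -0.001]
wrist_force: [-0.2, -0.5, -2.8]
grip_width: 0.0134
```

```bash
python3 go.py .5936 .1205 .1189 147.5; python3 - <<'E'
from plant import r
from h import *
S=avg(r,"side",2)
up(S,300,380,140,220,7,"pics/hS.png")
E
```

```text
t 20.07 pos [0.5932 0.1201 0.1683] yaw 147.47 tiltz [ 0.0027 -0.0014 -1.    ] q [ 0.0785  0.4932 -0.1713  0.9037 -0.0016  0.6464] F [-0.2103 -0.5351 -2.8119] M [-0.0162  0.0385 -0.0193] w 0.0134
inc cm [0.0079 0.0558 4.9448] turn deg -0.03
```

View pics/hS.png

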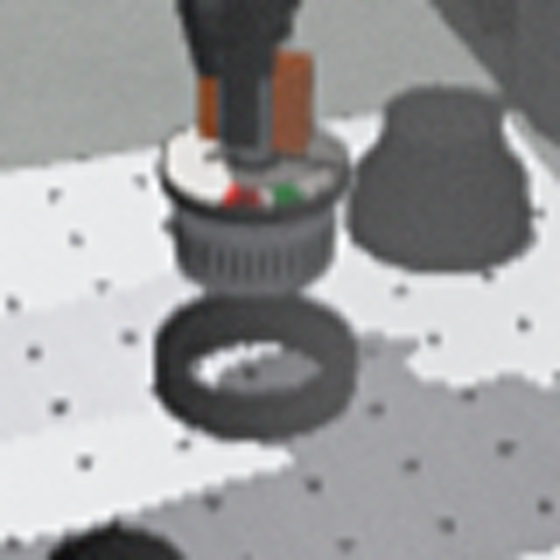

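>>> step_arm(
  increments="0.5 0 0.05 1 0; 0.5 0 0.05 2 0; 0.5 0 0.05 3 0; 0.5 0 0.05 3.7 0; 0.5 0 0.05 4 0",
)

```text
clock: 20.8
eef_pos: [0.5941, 0.1205, 0.1286]
orientation: [0.879, 3.012, -0.0]
wrist_force: [-0.2, -0.2, -2.9]
grip_width: 0.0133
```

>>> step_arm(
  increments="0.5 0 0 0.2 0; 0.5 0 0 0.4 0; 0.5 0 0 0.6 0; 0.5 0 0 0.6 0",
)

```text
clock: 21.3
eef_pos: [0.5941, 0.1206, 0.1226]
orientation: [0.879, 3.012, -0.0]
wrist_force: [-0.6, 0.6, -3.5]
grip_width: 0.0132
```

```bash
python3 go.py .5936 .1205 .1189 147.5
```

```text
t 21.30 pos [0.5941 0.1206 0.1226] yaw 147.47 tiltz [ 0.0034 -0.0013 -1.    ] q [ 0.0792  0.54   -0.2222  0.8052 -0.0016  0.6471] F [-0.6427  0.6018 -3.4753] M [-0.0151 -0.0172  0.0221] w 0.0132
inc cm [ 0.0362 -0.0306  0.3671] turn deg -0.03
```

>>> step_arm(
  increments="0.5 0.03 0 0.1 0; 0.5 0.03 0 0.2 0; 0.5 0.03 0 0.3 0; 0.5 0.03 0 0.3 0",
)

```text
clock: 21.8
eef_pos: [0.5937, 0.1207, 0.1195]
orientation: [0.879, 3.013, -0.001]
wrist_force: [-0.3, 0.1, -3.6]
grip_width: 0.0132
```

>>> step_arm(
  increments="0.5 0 0 0.05 0; 0.5 0 0 0.08 0; 0.5 0 0 0.08 0",
)

```text
clock: 22.18
eef_pos: [0.5938, 0.1207, 0.1189]
orientation: [0.879, 3.012, -0.0]
wrist_force: [-0.3, 0.0, -0.3]
grip_width: 0.0128
```

```bash
python3 m.py 3 g15; python3 - <<'E'
from plant import r
from h import *
S=avg(r,"side",2)
up(S,300,380,140,220,7,"pics/iS.png")
E
```

```text
t 22.32 pos [0.5938 0.1207 0.1189] yaw 147.462 F [-1.01   -0.442   0.6182] Mz -0.043 sd 0.025 Mxy [-0.0363  0.1847] q6 0.6473917643764435 tau6 -0.0012 w 0.013322209175602428
```

View pics/iS.png

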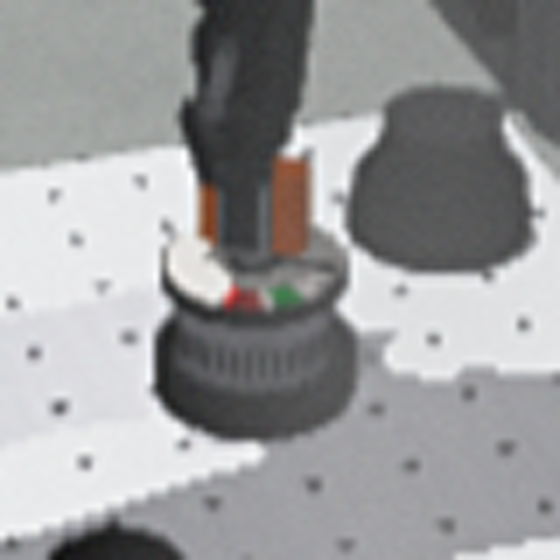

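>>> step_arm(
  increments="2 0 0 0 0; 4 0 0 0 0; 6 0 0 0 0; 8 0 0 0 0; 8 0 0 0 0",
  newtons=20,
)

```text
clock: 23.05
eef_pos: [0.5939, 0.1207, 0.119]
orientation: [0.879, 3.012, -0.0]
wrist_force: [0.2, -0.5, -0.3]
grip_width: 0.0801
```

>>> step_arm(
  increments="8 0 0 -0.5 0; 8 0 0 -2 0; 8 0 0 -5 0; 8 0 0 -8 0; 8 0 0 -10 0",
)

```text
clock: 23.68
eef_pos: [0.5943, 0.1209, 0.2219]
orientation: [0.878, 3.009, 0.001]
wrist_force: [-0.1, -0.1, -0.8]
grip_width: 0.08
```

>>> step_arm(
  increments="8 3 1 -1 0; 8 8 3 -2 0; 8 13 5 -2 0; 8 18 7 -2 0; 8 22 9 -2 0",
)

```text
clock: 24.3
eef_pos: [0.4559, 0.3166, 0.2423]
orientation: [0.877, 3.009, 0.003]
wrist_force: [0.3, 0.2, -0.6]
grip_width: 0.0803
```

```bash
python3 - <<'E'
from go import *
T=avg(r,"top",2);S=avg(r,"side",2); o,p,R,y=st(); print(o["clock"],p,o["wrist_force"],o["grip_width"])
import pickle;pickle.dump((T,S),open("ts4.pkl","wb"))
cv2.imwrite("pics/endT.png",T["image"][:,:,::-1]);up(S,250,450,140,290,4,"pics/endS.png")
up(T,225,415,140,265,4,"pics/endTc.png")
for n,d,w in(("T0",pickle.load(open("ts0.pkl","rb"))[0],(265,305,175,215)),("T1",T,(265,305,175,215))):
    b=blobs(d,(5,110,150),(32,255,255),win=w)[0]; print(n,b[0],b[1],cv2.minAreaRect(b[2].astype(np.float32)),onz(d,b[1],.132))
E
```

```text
24.5 [0.457  0.3157 0.2418] [ 0.2774 -0.9618 -0.6973] 0.07987094429736086
T0 46.083333333333336 [279.9979 191.2286] ((279.98687744140625, 191.3043212890625), (3.921992301940918, 13.726972579956055), 32.00538635253906) [[0.5937 0.1203 0.132 ]]
T1 46.166666666666664 [279.9067 191.034 ] ((279.89691162109375, 191.06076049804688), (3.827439069747925, 13.910531997680664), 32.90536880493164) [[0.5944 0.1206 0.132 ]]
```

View pics/endS.png

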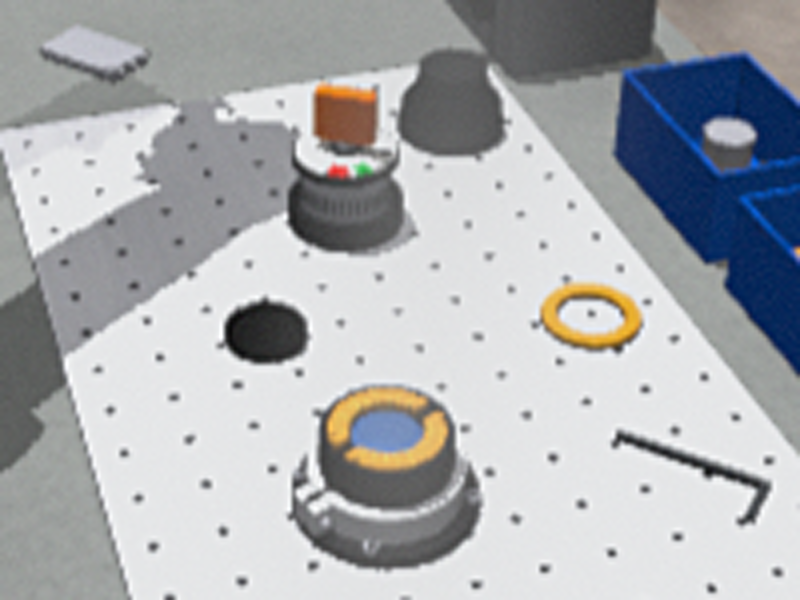

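View pics/endTc.png

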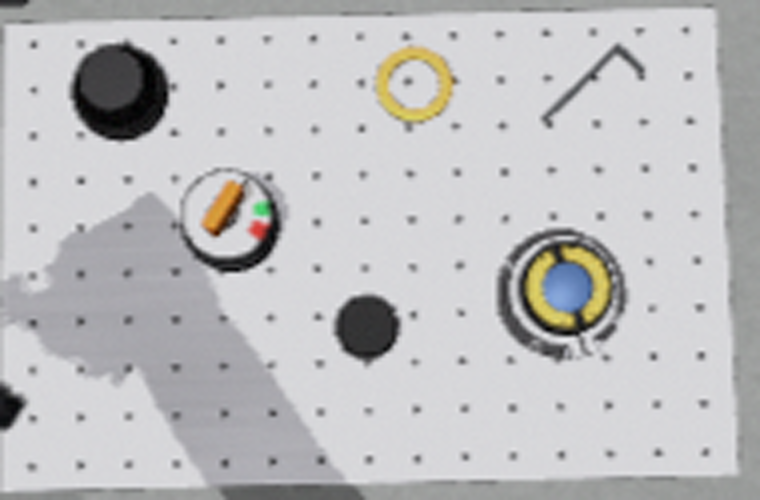

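```bash
python3 - <<'E'
from h import *
import pickle
from scipy.ndimage import map_coordinates
for n in("ts0","ts4"):
    d=pickle.load(open(n+".pkl","rb"))[0]; im=d["image"].astype(float);a=np.radians(np.arange(360.));c=(.5255,-.1748)
    acc=np.mean([map_coordinates(im[:,:,0],proj(d,np.c_[c[0]+q*np.cos(a),c[1]+q*np.sin(a),0*a+.0786])[:,::-1].T,order=1) for q in np.arange(.024,.034,.001)],0)
    D=np.clip(np.median(acc)-acc-25,0,None)
    print(n,[float((np.arange(*s)*D[np.arange(*s)%360]).sum()/D[np.arange(*s)%360].sum()) for s in((-30,70),(150,250))])
from plant import r
o=r.get_obs(); print(o["clock"],np.abs(o["dq"]).max()); print(r.sign_off())
E
```

```text
ts0 [15.16828049856672, 196.56614535214914]
ts4 [15.151441885119787, 196.5484383838622]
24.5 0.03498410411132931
the job is handed in; nothing more can be done
None
```

The retaining ring held the check torque without turning. The driver is back in its stand, and I handed the job in at about 24.5 s of the 72 s allowed.

- **Seating:** The tabs went home at TCP z 0.161 m, which matches the 42 mm height difference between the seat and the ring. The foot pressed on the ring with roughly 5–7 N.
- **Torque:** I turned clockwise, first through the notch play at about 0.07–0.08 N m of foot friction. I then held at about 0.175 N m from 13.1 to 16.0 s. Joint 6 read a steady 0.1786 N m and the wrist averaged 0.170–0.175 N m. The side camera showed the pointer in the middle of the green, with green visible on both sides.
- **Release:** I eased the torque to about 0 before lifting, and the tabs came out without catching.
- **Last checks:** The notch line is unchanged to within 0.02° between the first and last pictures. The driver stands upright within 1 mm of where it started, its pointer was back under zero once eased, and the other things on the plate look unmoved.
- **Disagreement:** My pointer angle from the picture rays read 0.06–0.12 rad lower than the torque reading just before the hold. I put this down to parallax and an error in my dial centre. Both readings were in the green.

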